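# Crate two plaster casts and close the pinned covers

## Robot

A 7-joint arm with a two-finger parallel gripper is mounted at the origin on the work surface. World frame = base frame: x ahead of the robot, y to its left, z up, the work surface at z = 0. Lengths are in mm, angles in rad, forces in N, time in s.
With the tool pointing down it reaches from about 350 to 900 mm from the base axis. Payload 8.1 kg.
Tool frame: the origin (TCP) lies midway between the tips of the shut fingers; the grasp point (between the pads) lies 19 mm behind it; z points along the fingers, y is the line along which they close (so a half turn about z gives the same grasp; the last joint's range is limited). The gripper opens to 92 mm and grips with 3 to 60 N. Pads are 19 mm wide; open, the fingers measure 130 mm over their backs; the gripper's body (75 mm by 190 mm) begins 47 mm behind the grasp point.
Start: joints at [1.239, 0.434, 0.025, 1.573, -0.012, 1.134, -0.075], TCP at [141.73, -608.732, 226.742] pointing down, gripper open.
Joint ranges: [-2.62, 2.62], [-0.44, 2.09], [-1.27, 1.32], [0.08, 2.57], [-1.32, 4.46], [0.12, 2], [-2.74, 2.74]. Speed limits (rad/s): [2.22, 2.22, 3.01, 3.01, 3.14, 3.14, 3.14].

## Interface

Orientations are given as [roll, pitch, yaw] about the fixed x, y, z axes, in that order (R = Rz(yaw) Ry(pitch) Rx(roll)).
In Python, from station import manip, optics, hand_in gives the robot as it stands.
- The arm moves only by the tool apply_moves, never from a script. Its argument "motion" is a list of rows, each an object of numbers: "x", "y", "z": the shift along the tool's x, y, z in m; "wx", "wy", "wz": the turn, a rotation vector about the tool's x, y, z in degrees; "jaw": the opening in per cent of the stroke, from 0 (shut) to 100 (fully open). A call has exactly 8 rows; each row is the pose to reach, as a shift and turn from the pose commanded when the call began, along the tool's axes at that moment; what a row does not reach only later rows make up. A row lasts 1/8 s, in which the tool goes at most 62.5 mm and 10.7 degrees, less where a joint would pass 70% of its speed; a pose out of reach is approached as far as the arm can. A call with a gripper value outside its range is refused whole. The fingers move at their own pace and stop on an object; "force" is the grip in N (left out, the last holds). Time passes only in rows, so rows that repeat a pose let the fingers close, or fill a call up. It gives the time, the measured TCP pose, the force, the opening and the grip force at its end, in the units of the state.
- manip.get_obs(): the state, without advancing time (a new reading comes with each control period).
- optics.read_camera(name): name is "scene" or "top" or "wrist"; returns (picture, depth): 420x560x3 uint8, red, green, blue; 420x560 float32, mm along the optical axis (not along the pixel's ray), 0 where there is no reading.
- optics.camera_info(name): a dict with "fx", "fy", "cx", "cy" (pixels), "cam_to_world" (4x4, takes a point from camera to world coordinates). Camera axes: x right, y down, z forward; pixel columns grow to the right and rows downward; lengths in mm; the calibration is good to about 2 mm. A picture is of the moment at which its call begins: read the wrist's pose just before it. camera_info takes no time and is no camera call; for the wrist camera it gives the pose at the moment of the call.
- hand_in(): hands the job in; it is judged then, once.
The state is a dict: "time_s": time; "qpos": joint angles; "joint_velocities": joint speeds; "effort": joint torques, N m; "eef_pos": TCP position; "orientation": TCP orientation; "ft_force": force on the tool from outside, world axes, zero at the start; "wrist_torque": the same for the moment, N m; "opening": opening from 0.0 (shut) to 1.0 (fully open); "gripper_force": force on a finger pad.
Only numpy, scipy, OpenCV 4.12 (cv2) and the standard library are available. Lean on these libraries where they do the work, as an engineer would, in place of code of your own. Each camera call takes 0.05 s, during which the arm holds its last target. There are 200 camera calls.

## Task

Pack the two small plaster casts for transport: stand each one upright in the crate it fits, the round-footed one in the squarer crate and the long one lying along the long crate, setting it down on the crate floor without dropping it. Then close each crate with the cover of its own shape, both holes over the dowel pins and lying flat all round on the rim. Leave the mallet, the tool pot and the jar where they are.

Things in the scene. Friction and masses are not known exactly. Their poses are not given: they have to be found in the camera images.
- square_crate: The shorter, squarer open plywood crate, fixed. Outside 146 (x) by 102 (y), inside 86 x 86; floor 8 thick, cork-covered; rim at height 64. Its ends (+x, -x) are solid blocks 30 thick, each with an upright dark dowel pin at x = +/-58, y = 0: diameter 10, standing 16 above the rim, its upper 9 tapered to 4.4 at the tip. All in mm. Origin: centre of the underside; x = line through the pins, z up.
- long_crate: The longer, narrower open plywood crate, fixed. Outside 182 (x) by 76 (y), inside 122 x 60; floor 8 thick, cork-covered; rim at height 64. Its ends (+x, -x) are solid blocks 30 thick, each with an upright dark dowel pin at x = +/-76, y = 0: diameter 10, standing 16 above the rim, its upper 9 tapered to 4.4 at the tip. All in mm. Origin: centre of the underside; x = line through the pins, z up.
- square_cover: The shorter, wider loose plywood cover, 146 (x) by 102 (y), 10 thick, 0.15-0.31 kg, outline as its crate; two through holes 12.5 wide at x = +/-58, y = 0. On top, centred, a dark wooden grip bar 70 (x) by 18 (y), from height 10 to 40. All in mm. Either way round fits. Lies flat, bar up. Origin: centre of the underside; x = line through the holes and along the bar, z up.
- long_cover: The longer, narrower loose plywood cover, 182 (x) by 76 (y), 10 thick, 0.15-0.31 kg, outline as its crate; two through holes 12.5 wide at x = +/-76, y = 0. On top, centred, a dark wooden grip bar 70 (x) by 18 (y), from height 10 to 40. All in mm. Either way round fits. Lies flat, bar up. Origin: centre of the underside; x = line through the holes and along the bar, z up.
- standing_cast: White plaster cast, 0.13-0.25 kg: round foot 66 mm in diameter, 14 mm high (flare to 20 mm), bearing an upright round column 24 mm in diameter that reaches 52 mm above the underside; take it by the column from above. Starts upright on the bench. Origin: centre of the underside; z up.
- reclining_cast: White plaster cast, 0.14-0.28 kg: long low body 100 (x) by 32 (y), 16 high, swelling slightly (to 20 high) beside a central upright block 32 (x) by 22 (y) that reaches height 52. All in mm. Take it by the block; in the long crate open fingers have room along x, little along y. Either way round fits. Starts upright. Origin: centre of the underside; x along its length, z up.
- mallet: Bystander, to be left where it is: wooden mallet lying on the bench, head 64 mm thick and 100 mm long, handle 130 mm, near the far edge. Origin under the middle of the head; x along the handle.
- tool_pot: Bystander, to be left where it is: white pot of modelling tools, 90 mm across, the tools reaching about 210 mm high, near the far edge. Origin: centre of the underside.
- slip_jar: Bystander, to be left where it is: amber glass jar, 70 mm across and 90 mm high, near the far edge. Origin: centre of the underside.
Mind the look-alikes: they are no part of the job. What is shaped like the standing_cast but blue or brown is not meant.

How it is judged (in metres and radians):
At the end, for the whole second after the job is handed in: Each cast upright on the floor of its crate (within 5 mm of the floor, 20 mm of the middle, 0.12 rad); each cover on its own crate, within 4 mm, 0.06 rad in line, under 3.5 mm off the rim, tilt under 0.05 rad; all at rest; mallet, pot and jar moved under 30 mm (x of standing_cast in the frame of square_crate between -0.02 and 0.02 m and y of standing_cast in the frame of square_crate between -0.02 and 0.02 m and z of standing_cast in the frame of square_crate between 0.004 and 0.013 m and angle between each of standing_cast, reclining_cast's own z axis and vertical below 0.12 rad and horizontal distance between square_cover and square_crate below 0.004 m and z of square_cover in the frame of square_crate between 0.06 and 0.0675 m and angle between the x axis of square_cover and the x axis of square_crate, either way round below 0.06 rad and angle between each of square_cover, long_cover's own z axis and vertical below 0.05 rad and linear speed of each of standing_cast, square_cover, reclining_cast, long_cover below 0.02 m/s and x of reclining_cast in the frame of long_crate between -0.02 and 0.02 m and y of reclining_cast in the frame of long_crate between -0.02 and 0.02 m and z of reclining_cast in the frame of long_crate between 0.004 and 0.013 m and horizontal distance between long_cover and long_crate below 0.004 m and z of long_cover in the frame of long_crate between 0.06 and 0.0675 m and angle between the x axis of long_cover and the x axis of long_crate, either way round below 0.06 rad and distance of each of mallet, tool_pot, slip_jar from where it was at the start of the episode below 0.03 m); the robot touches nothing.
It fails at once if a cast is dropped (falls free faster than 0.7 m/s, as after a fall of 25 mm) ((linear speed of standing_cast above 0.7 m/s and contact force between standing_cast and the fingers below 0.05 N) or (linear speed of reclining_cast above 0.7 m/s and contact force between reclining_cast and the fingers below 0.05 N)).
It fails at once if a bystander is knocked 30 mm or more from its place (distance of any of mallet, tool_pot, slip_jar from where it was at the start of the episode above 0.03 m).
It also fails if it takes over 128 s, if anything falls off the work surface, if the arm or the gripper's body presses on something with over 40 N, if the wrist force passes 120 N, or if a joint passes its speed limit or range.

## Working session

There is one attempt and no reset: what is moved stays moved. The work goes in short steps, Python scripts to look and compute and a tool call to move; the robot and the scene stay as the last step left them, time stands still between calls to the robot, and variables do not carry over. Pictures are saved under pics/ and viewed, at most 14 in all, crops included, and the job is handed in when it is done.

Besides the shell and the picture viewer there is one more tool, called after "Request:" as name([rows], argument=value, ...), one row to a line, values as JSON. apply_moves: Moves the arm, as the interface text tells. Its arguments: {"type":"object","properties":{"motion":{"type":"array","items":{"type":"object","properties":{"x":{"type":"number"},"y":{"type":"number"},"z":{"type":"number"},"wx":{"type":"number"},"wy":{"type":"number"},"wz":{"type":"number"},"jaw":{"type":"number"}}}},"force":{"type":"number"}},"required":["motion"]}

```bash
mkdir -p pics
cat > h.py <<'E'
import numpy as np,cv2
from station import manip,optics,hand_in
def grab(n):
    i=optics.camera_info(n);p,d=optics.read_camera(n);return p,d,i
def ray(i,u,v,z):
    M=np.array(i["cam_to_world"]);d=M[:3,:3]@np.array([(u-i["cx"])/i["fx"],(v-i["cy"])/i["fy"],1]);o=M[:3,3]
    return o+d*(z-o[2])/d[2]
def cloud(i,d):
    v,u=np.mgrid[:d.shape[0],:d.shape[1]]
    P=np.stack([(u-i["cx"])/i["fx"]*d,(v-i["cy"])/i["fy"]*d,d],-1)
    M=np.array(i["cam_to_world"]);return P@M[:3,:3].T+M[:3,3]
def save(n,p):cv2.imwrite(f"pics/{n}.png",p[...,::-1])
E
python3 - <<'E'
from h import *
for n in("top","scene"):
    p,d,i=grab(n);save(n,p);np.savez(n,p=p,d=d);print(n,np.round(i["cam_to_world"],2).tolist(),i["fx"],i["cx"],i["cy"])
print(manip.get_obs())
E
```

```text
top [[-0.06, -0.97, 0.22, 361.57], [-1.0, 0.06, -0.01, -1.77], [-0.0, -0.22, -0.97, 1043.24], [0.0, 0.0, 0.0, 1.0]] 432.5356677432918 275.04790271524433 201.1066719889505
scene [[-0.45, 0.58, -0.68, 1270.4], [0.89, 0.28, -0.35, 369.25], [-0.01, -0.77, -0.64, 700.72], [0.0, 0.0, 0.0, 1.0]] 416.04158715889713 284.272269040294 214.00328019879714
{'time_s': 0.1, 'qpos': array([ 1.23941386,  0.43516827,  0.02496642,  1.5739668 , -0.01158598,
        1.13403137, -0.07510865]), 'joint_velocities': array([ 0.00016868, -0.00120076, -0.00115904, -0.00259142, -0.00098828,
       -0.00115439, -0.00022764]), 'effort': array([ 4.34517598e-03, -6.69129610e+01,  9.88137983e-01, -3.15143073e+01,
       -6.07232633e-02,  3.74848105e-02,  6.69188489e-05]), 'eef_pos': array([ 141.59126075, -608.28734631,  226.02929648]), 'orientation': array([-3.14017045e+00,  1.39841466e-04,  2.28717364e-01]), 'ft_force': array([ 0.16545021, -0.13469802, -0.59489238]), 'wrist_torque': array([-0.02587688,  0.01209491, -0.06786663]), 'gripper_force': 0.0, 'opening': 0.9983864994965169}
```

View pics/top.png

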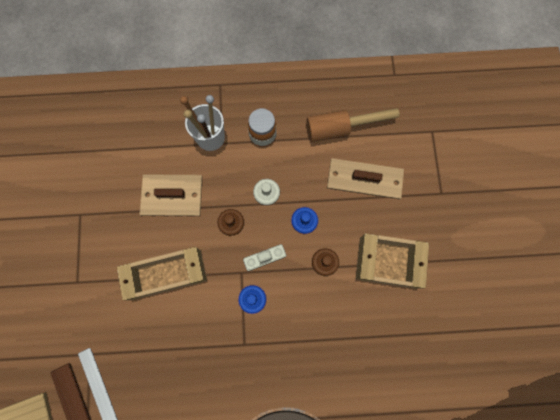

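View pics/scene.png

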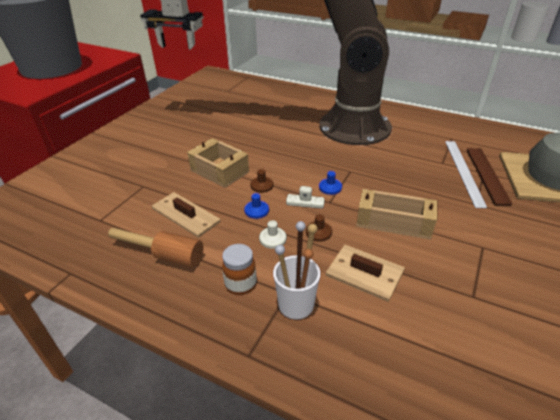

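Top view: white round-footed cast at (266,191). The look-alikes are brown at (230,222) and (325,262) and blue at (305,220) and (252,299), so white plaster fits only the first. Reclining cast is at (265,258), square crate (394,261), long crate (161,273), square cover (171,195), long cover (366,178). Next: enlarged crop to confirm, and poses.

Run:
```python
from h import *
p=np.load("top.npz")["p"];d=np.load("top.npz")["d"];i=optics.camera_info("top")
save("crop",cv2.resize(p[160:320,110:440],None,fx=2.4,fy=2.4,interpolation=cv2.INTER_CUBIC))
C=cloud(i,d)
def rect(n,x0,y0,x1,y1,za,zb,mask=None):
    R=C[y0:y1,x0:x1].reshape(-1,3);m=(R[:,2]>za)&(R[:,2]<zb)
    if mask is not None:m&=mask[y0:y1,x0:x1].ravel()
    R=R[m].astype(np.float32)
    if len(R)<5:print(n,"few",len(R));return
    (c,s,a)=cv2.minAreaRect(R[:,:2].copy())
    if s[0]<s[1]:a+=90;s=s[::-1]
    print(n,len(R),"c",np.round(c,1),"size",np.round(s,1),"axis deg",round(a%180,1),"med z",np.round(np.median(R[:,2]),1))
print("table z",np.median(C[330:350,300:400,2]))
hsv=cv2.cvtColor(p,cv2.COLOR_RGB2HSV);w=(hsv[...,1]<70)&(hsv[...,2]>110)
rect("sqcrate",350,225,440,295,56,72)
rect("longcrate",105,240,215,305,56,72)
rect("sqcover",130,165,212,222,5,16)
rect("sqbar",130,165,212,222,32,48)
rect("longcover",318,150,415,205,5,16)
rect("longbar",318,150,415,205,32,48)
rect("stand foot",245,172,288,210,8,20,w);rect("stand col",245,172,288,210,44,60,w)
rect("recl body",235,240,295,275,10,24,w);rect("recl block",235,240,295,275,44,60,w)
for n,(x0,y0,x1,y1) in dict(jar=(240,100,285,150),mal=(300,100,410,140),pot=(175,90,230,155)).items():rect(n,x0,y0,x1,y1,30,250)
i=optics.camera_info("wrist");print(np.round(i["cam_to_world"],2).tolist(),i["fx"])
```

```text
table z -0.2879437287184601
sqcrate 1554 c [ 434.2 -274.6] size [147.5 102.7] axis deg 78.2 med z 63.7
longcrate 1357 c [436.7 254.5] size [183.1  76.4] axis deg 100.9 med z 63.1
sqcover 2098 c [637.6 248.9] size [173.3 115.6] axis deg 86.3 med z 9.3
sqbar 212 c [629.6 240.9] size [70.9 17.1] axis deg 85.9 med z 39.1
longcover 1883 c [ 656.4 -252.2] size [222.3 143.5] axis deg 81.8 med z 9.9
longbar 221 c [ 643.5 -240.8] size [69.8 18.6] axis deg 79.7 med z 39.6
stand foot 408 c [624.5   6. ] size [64.5 61.7] axis deg 176.5 med z 13.8
stand col 72 c [625.    5.1] size [21.5 20.2] axis deg 85.2 med z 51.3
recl body 418 c [463.  19.] size [99.5 31.5] axis deg 107.2 med z 15.7
recl block 118 c [463.7  18.8] size [31.2 20.8] axis deg 105.1 med z 50.6
jar 805 c [773.8   6.6] size [65.7 65. ] axis deg 144.9 med z 88.1
mal 1494 c [ 784.5 -221.4] size [230.3  63.7] axis deg 97.1 med z 52.6
pot 1338 c [776.3 140.4] size [88.3 86.3] axis deg 144.2 med z 94.9
[[0.23, -0.94, -0.26, 212.03], [-0.97, -0.22, -0.06, -593.09], [-0.0, 0.27, -0.96, 383.76], [0.0, 0.0, 0.0, 1.0]] 323.8172473392574
```

View pics/crop.png

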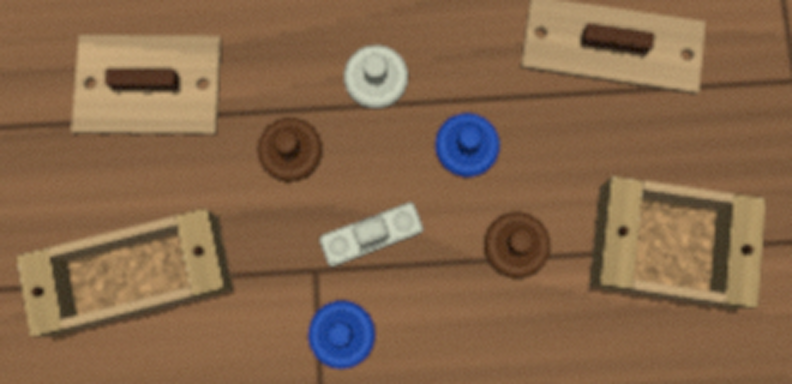

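The crop confirms it: white round cast at crop (375,75), and only white plaster matches the description. Go above the standing cast.

```bash
cat >> h.py <<'E'
def rel(x,y,z,Yd):
    o=manip.get_obs();p=o["eef_pos"];Y=o["orientation"][2];dx,dy=x-p[0],y-p[1];c,s=np.cos(Y),np.sin(Y)
    print("tool m x %.4f y %.4f z %.4f wz %.1f"%((dx*c+dy*s)/1e3,(dx*s-dy*c)/1e3,(p[2]-z)/1e3,-((Yd-np.degrees(Y)+180)%360-180)),
      "| t",round(o["time_s"],2),"q",np.round(np.degrees(o["qpos"])),"ori",np.round(np.degrees(o["orientation"]),1),"F",np.round(o["ft_force"],1))
E
python3 -c "
from h import *
rel(625,5,180,-12)"
```

```text
tool m x 0.6099 y -0.4877 z 0.0460 wz 25.1 | t 0.1 q [71. 25.  1. 90. -1. 65. -4.] ori [-179.9    0.    13.1] F [ 0.2 -0.1 -0.6]
```

Request:
apply_moves([
  {"x": 0.605,"y": -0.489,"z": 0.03,"wz": 25,"jaw": 55},
  {"x": 0.605,"y": -0.489,"z": 0.03,"wz": 25,"jaw": 55},
  {"x": 0.605,"y": -0.489,"z": 0.03,"wz": 25,"jaw": 55},
  {"x": 0.605,"y": -0.489,"z": 0.03,"wz": 25,"jaw": 55},
  {"x": 0.605,"y": -0.489,"z": 0.03,"wz": 25,"jaw": 55},
  {"x": 0.605,"y": -0.489,"z": 0.03,"wz": 25,"jaw": 55},
  {"x": 0.605,"y": -0.489,"z": 0.03,"wz": 25,"jaw": 55},
  {"x": 0.605,"y": -0.489,"z": 0.03,"wz": 25,"jaw": 55},
], force=25)

```text
invalid input at $.motion[0]: expected keys x, y, z, wx, wy, wz, jaw
```

```bash
python3 -c "
from h import *
rel(625,5,180,-12)"
```

```text
tool m x 0.6099 y -0.4877 z 0.0460 wz 25.1 | t 0.1 q [71. 25.  1. 90. -1. 65. -4.] ori [-179.9    0.    13.1] F [ 0.2 -0.1 -0.6]
```

All keys needed.

Request:
apply_moves([
  {"x": 0.61,"y": -0.488,"z": 0.046,"wx": 0,"wy": 0,"wz": 25,"jaw": 55},
  {"x": 0.61,"y": -0.488,"z": 0.046,"wx": 0,"wy": 0,"wz": 25,"jaw": 55},
  {"x": 0.61,"y": -0.488,"z": 0.046,"wx": 0,"wy": 0,"wz": 25,"jaw": 55},
  {"x": 0.61,"y": -0.488,"z": 0.046,"wx": 0,"wy": 0,"wz": 25,"jaw": 55},
  {"x": 0.61,"y": -0.488,"z": 0.046,"wx": 0,"wy": 0,"wz": 25,"jaw": 55},
  {"x": 0.61,"y": -0.488,"z": 0.046,"wx": 0,"wy": 0,"wz": 25,"jaw": 55},
  {"x": 0.61,"y": -0.488,"z": 0.046,"wx": 0,"wy": 0,"wz": 25,"jaw": 55},
  {"x": 0.61,"y": -0.488,"z": 0.046,"wx": 0,"wy": 0,"wz": 25,"jaw": 55},
], force=25)

```text
time_s: 1.1
eef_pos: [450.7, -216.0, 197.3]
orientation: [3.141, 0.0, -0.208]
ft_force: [1.2, -0.8, -0.3]
opening: 0.552
gripper_force: 0.0
```

```bash
python3 -c "
from h import *
rel(625,5,180,-12)"
```

```text
tool m x 0.1250 y -0.2522 z 0.0173 wz 0.1 | t 1.1 q [ 25.  15.  -7. 109.   2.  56. -85.] ori [180.    0.  -11.9] F [ 1.2 -0.8 -0.3]
```

Request:
apply_moves([
  {"x": 0.125,"y": -0.252,"z": 0.017,"wx": 0,"wy": 0,"wz": 0,"jaw": 55},
  {"x": 0.125,"y": -0.252,"z": 0.017,"wx": 0,"wy": 0,"wz": 0,"jaw": 55},
  {"x": 0.125,"y": -0.252,"z": 0.017,"wx": 0,"wy": 0,"wz": 0,"jaw": 55},
  {"x": 0.125,"y": -0.252,"z": 0.017,"wx": 0,"wy": 0,"wz": 0,"jaw": 55},
  {"x": 0.125,"y": -0.252,"z": 0.017,"wx": 0,"wy": 0,"wz": 0,"jaw": 55},
  {"x": 0.125,"y": -0.252,"z": 0.017,"wx": 0,"wy": 0,"wz": 0,"jaw": 55},
  {"x": 0.125,"y": -0.252,"z": 0.017,"wx": 0,"wy": 0,"wz": 0,"jaw": 55},
  {"x": 0.125,"y": -0.252,"z": 0.017,"wx": 0,"wy": 0,"wz": 0,"jaw": 55},
])

```text
time_s: 2.1
eef_pos: [623.6, 1.4, 180.5]
orientation: [3.141, 0.0, -0.21]
ft_force: [-0.5, -0.3, -0.2]
opening: 0.548
gripper_force: 0.0
```

Run:
```python
from h import *
p,d,i=grab("wrist");save("w1",p)
C=cloud(i,d);hsv=cv2.cvtColor(p,cv2.COLOR_RGB2HSV);w=(hsv[...,1]<70)&(hsv[...,2]>110)
for a,b in((8,18),(48,57)):
    m=w&(C[...,2]>a)&(C[...,2]<b)&(np.hypot(C[...,0]-625,C[...,1]-5)<45);R=C[m].astype(np.float32);print(m.sum(),cv2.minAreaRect(R[:,:2].copy()),np.median(R[:,2]))
rel(625,5,24,-12)
```

```text
2126 ((624.8593139648438, 6.6312713623046875), (64.43002319335938, 63.39118576049805), 78.34239196777344) 13.789459
490 ((624.6849365234375, 6.8997039794921875), (22.216123580932617, 22.508100509643555), 77.31641387939453) 51.447876
tool m x 0.0006 y -0.0036 z 0.1566 wz -0.0 | t 2.15 q [   2.   28.  -10.   93.    5.   60. -112.] ori [180.  -0. -12.] F [-0.8  1.   0.4]
```

View pics/w1.png

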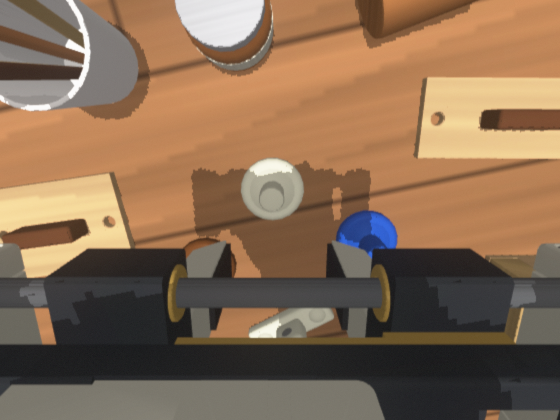

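Picture shows the white cast at (272,190), clear of the blue (367,235) and brown (210,255). Descend and grip.

Request:
apply_moves([
  {"x": 0,"y": -0.005,"z": 0.05,"wx": 0,"wy": 0,"wz": 0,"jaw": 55},
  {"x": 0,"y": -0.005,"z": 0.1,"wx": 0,"wy": 0,"wz": 0,"jaw": 55},
  {"x": 0,"y": -0.005,"z": 0.13,"wx": 0,"wy": 0,"wz": 0,"jaw": 55},
  {"x": 0,"y": -0.005,"z": 0.15,"wx": 0,"wy": 0,"wz": 0,"jaw": 55},
  {"x": 0,"y": -0.005,"z": 0.156,"wx": 0,"wy": 0,"wz": 0,"jaw": 55},
  {"x": 0,"y": -0.005,"z": 0.156,"wx": 0,"wy": 0,"wz": 0,"jaw": 55},
  {"x": 0,"y": -0.005,"z": 0.156,"wx": 0,"wy": 0,"wz": 0,"jaw": 10},
  {"x": 0,"y": -0.005,"z": 0.156,"wx": 0,"wy": 0,"wz": 0,"jaw": 10},
], force=25)

```text
time_s: 3.15
eef_pos: [625.8, 8.0, 25.3]
orientation: [-3.141, -0.001, -0.208]
ft_force: [-0.9, -0.2, -0.3]
opening: 0.38
gripper_force: 0.0
```

Request:
apply_moves([
  {"x": 0,"y": 0,"z": 0,"wx": 0,"wy": 0,"wz": 0,"jaw": 10},
  {"x": 0,"y": 0,"z": 0,"wx": 0,"wy": 0,"wz": 0,"jaw": 10},
  {"x": 0,"y": 0,"z": -0.02,"wx": 0,"wy": 0,"wz": 0,"jaw": 10},
  {"x": 0,"y": 0,"z": -0.05,"wx": 0,"wy": 0,"wz": 0,"jaw": 10},
  {"x": 0,"y": 0,"z": -0.09,"wx": 0,"wy": 0,"wz": 0,"jaw": 10},
  {"x": 0,"y": 0,"z": -0.13,"wx": 0,"wy": 0,"wz": 0,"jaw": 10},
  {"x": 0,"y": 0,"z": -0.15,"wx": 0,"wy": 0,"wz": 0,"jaw": 10},
  {"x": 0,"y": 0,"z": -0.15,"wx": 0,"wy": 0,"wz": 0,"jaw": 10},
])

```text
time_s: 4.15
eef_pos: [625.9, 8.1, 175.7]
orientation: [-3.141, -0.003, -0.208]
ft_force: [0.2, 0.8, -2.4]
opening: 0.257
gripper_force: 25.0
```

```bash
python3 -c "
from h import *
rel(434,-274.6,170,-12)"
```

```text
tool m x -0.1295 y 0.3162 z 0.0057 wz 0.1 | t 4.15 q [   1.   28.  -10.   93.    6.   59. -112.] ori [-1.80e+02 -1.00e-01 -1.19e+01] F [ 0.2  0.8 -2.4]
```

Request:
apply_moves([
  {"x": -0.016,"y": 0.04,"z": 0.006,"wx": 0,"wy": 0,"wz": 0,"jaw": 10},
  {"x": -0.037,"y": 0.09,"z": 0.006,"wx": 0,"wy": 0,"wz": 0,"jaw": 10},
  {"x": -0.06,"y": 0.146,"z": 0.006,"wx": 0,"wy": 0,"wz": 0,"jaw": 10},
  {"x": -0.082,"y": 0.2,"z": 0.006,"wx": 0,"wy": 0,"wz": 0,"jaw": 10},
  {"x": -0.104,"y": 0.254,"z": 0.006,"wx": 0,"wy": 0,"wz": 0,"jaw": 10},
  {"x": -0.12,"y": 0.294,"z": 0.006,"wx": 0,"wy": 0,"wz": 0,"jaw": 10},
  {"x": -0.1295,"y": 0.316,"z": 0.006,"wx": 0,"wy": 0,"wz": 0,"jaw": 10},
  {"x": -0.1295,"y": 0.316,"z": 0.006,"wx": 0,"wy": 0,"wz": 0,"jaw": 10},
])

```text
time_s: 5.15
eef_pos: [430.9, -276.1, 166.9]
orientation: [3.141, 0.003, -0.212]
ft_force: [0.1, 0.6, -2.1]
opening: 0.255
gripper_force: 25.0
```

Run:
```python
from h import *
p,d,i=grab("wrist");save("w2",p)
C=cloud(i,d);m=(C[...,2]>58)&(C[...,2]<70)&(abs(C[...,0]-434)<100)&(abs(C[...,1]+275)<100);R=C[m].astype(np.float32);print(m.sum(),cv2.minAreaRect(R[:,:2].copy()))
rel(434,-274.6,33,-12)
```

```text
8485 ((439.27777099609375, -274.5308532714844), (146.37994384765625, 90.95628356933594), 77.96965789794922)
tool m x 0.0017 y -0.0004 z 0.1341 wz -0.0 | t 5.2 q [ 32.  18.  -7. 110.   3.  52. -78.] ori [-1.8e+02  1.0e-01 -1.2e+01] F [ 0.   0.5 -3.6]
```

View pics/w2.png

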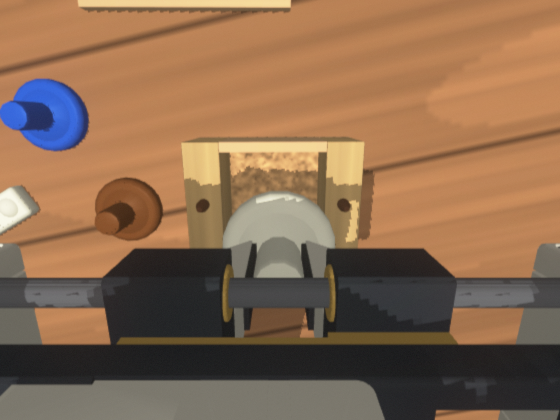

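The cast hangs upright over the crate, with pins at (203,205) and (344,205). Lower.

Request:
apply_moves([
  {"x": 0.002,"y": 0,"z": 0.03,"wx": 0,"wy": 0,"wz": 0,"jaw": 10},
  {"x": 0.002,"y": 0,"z": 0.06,"wx": 0,"wy": 0,"wz": 0,"jaw": 10},
  {"x": 0.002,"y": 0,"z": 0.09,"wx": 0,"wy": 0,"wz": 0,"jaw": 10},
  {"x": 0.002,"y": 0,"z": 0.11,"wx": 0,"wy": 0,"wz": 0,"jaw": 10},
  {"x": 0.002,"y": 0,"z": 0.122,"wx": 0,"wy": 0,"wz": 0,"jaw": 10},
  {"x": 0.002,"y": 0,"z": 0.128,"wx": 0,"wy": 0,"wz": 0,"jaw": 10},
  {"x": 0.002,"y": 0,"z": 0.13,"wx": 0,"wy": 0,"wz": 0,"jaw": 10},
  {"x": 0.002,"y": 0,"z": 0.13,"wx": 0,"wy": 0,"wz": 0,"jaw": 10},
])

```text
time_s: 6.2
eef_pos: [435.7, -275.0, 38.9]
orientation: [3.141, -0.001, -0.208]
ft_force: [0.2, -0.8, -2.8]
opening: 0.255
gripper_force: 25.0
```

```bash
python3 -c "
from h import *
rel(434,-274.6,33,-12)"
```

```text
tool m x -0.0017 y -0.0001 z 0.0059 wz 0.1 | t 6.2 q [ 31.  29.  -6. 116.   5.  35. -80.] ori [180.   -0.  -11.9] F [ 0.2 -0.8 -2.8]
```

Request:
apply_moves([
  {"x": -0.001,"y": 0,"z": 0.002,"wx": 0,"wy": 0,"wz": 0,"jaw": 10},
  {"x": -0.001,"y": 0,"z": 0.0035,"wx": 0,"wy": 0,"wz": 0,"jaw": 10},
  {"x": -0.001,"y": 0,"z": 0.005,"wx": 0,"wy": 0,"wz": 0,"jaw": 10},
  {"x": -0.001,"y": 0,"z": 0.0055,"wx": 0,"wy": 0,"wz": 0,"jaw": 10},
  {"x": -0.001,"y": 0,"z": 0.006,"wx": 0,"wy": 0,"wz": 0,"jaw": 10},
  {"x": -0.001,"y": 0,"z": 0.006,"wx": 0,"wy": 0,"wz": 0,"jaw": 10},
  {"x": -0.001,"y": 0,"z": 0.006,"wx": 0,"wy": 0,"wz": 0,"jaw": 10},
  {"x": -0.001,"y": 0,"z": 0.006,"wx": 0,"wy": 0,"wz": 0,"jaw": 10},
])

```text
time_s: 7.2
eef_pos: [434.2, -274.7, 32.8]
orientation: [3.141, 0.0, -0.208]
ft_force: [-2.3, 1.6, 6.4]
opening: 0.254
gripper_force: 25.0
```

On the floor. Release and lift.

Request:
apply_moves([
  {"x": 0,"y": 0,"z": 0,"wx": 0,"wy": 0,"wz": 0,"jaw": 38},
  {"x": 0,"y": 0,"z": 0,"wx": 0,"wy": 0,"wz": 0,"jaw": 38},
  {"x": 0,"y": 0,"z": 0,"wx": 0,"wy": 0,"wz": 0,"jaw": 38},
  {"x": 0,"y": 0,"z": -0.02,"wx": 0,"wy": 0,"wz": 0,"jaw": 38},
  {"x": 0,"y": 0,"z": -0.05,"wx": 0,"wy": 0,"wz": 0,"jaw": 38},
  {"x": 0,"y": 0,"z": -0.09,"wx": 0,"wy": 0,"wz": 0,"jaw": 38},
  {"x": 0,"y": 0,"z": -0.14,"wx": 0,"wy": 0,"wz": 0,"jaw": 55},
  {"x": 0,"y": 0,"z": -0.14,"wx": 0,"wy": 0,"wz": 0,"jaw": 55},
])

```text
time_s: 8.2
eef_pos: [436.6, -275.9, 176.1]
orientation: [3.14, -0.007, -0.208]
ft_force: [-0.2, -0.0, -0.9]
opening: 0.533
gripper_force: 0.0
```

```bash
python3 -c "
from h import *
rel(463.5,19,160,16)"
```

```text
tool m x -0.0345 y -0.2941 z 0.0161 wz -27.9 | t 8.2 q [ 32.  18.  -7. 109.   3.  53. -78.] ori [179.9  -0.4 -11.9] F [-0.2 -0.  -0.9]
```

Request:
apply_moves([
  {"x": -0.0345,"y": -0.294,"z": 0.015,"wx": 0,"wy": 0,"wz": -28,"jaw": 60},
  {"x": -0.0345,"y": -0.294,"z": 0.015,"wx": 0,"wy": 0,"wz": -28,"jaw": 60},
  {"x": -0.0345,"y": -0.294,"z": 0.015,"wx": 0,"wy": 0,"wz": -28,"jaw": 60},
  {"x": -0.0345,"y": -0.294,"z": 0.015,"wx": 0,"wy": 0,"wz": -28,"jaw": 60},
  {"x": -0.0345,"y": -0.294,"z": 0.015,"wx": 0,"wy": 0,"wz": -28,"jaw": 60},
  {"x": -0.0345,"y": -0.294,"z": 0.015,"wx": 0,"wy": 0,"wz": -28,"jaw": 60},
  {"x": -0.0345,"y": -0.294,"z": 0.015,"wx": 0,"wy": 0,"wz": -28,"jaw": 60},
  {"x": -0.0345,"y": -0.294,"z": 0.015,"wx": 0,"wy": 0,"wz": -28,"jaw": 60},
])

```text
time_s: 9.2
eef_pos: [460.9, 18.6, 157.0]
orientation: [3.141, 0.001, 0.279]
ft_force: [0.4, 0.3, -0.7]
opening: 0.599
gripper_force: 0.0
```

Run:
```python
from h import *
p,d,i=grab("wrist")
C=cloud(i,d);hsv=cv2.cvtColor(p,cv2.COLOR_RGB2HSV);w=(hsv[...,1]<80)&(hsv[...,2]>90)
for a,b in((8,18),(48,57)):
    m=w&(C[...,2]>a)&(C[...,2]<b)&(np.hypot(C[...,0]-463,C[...,1]-19)<60);R=C[m].astype(np.float32);print(m.sum(),len(R) and cv2.minAreaRect(R[:,:2].copy()))
rel(463.5,19,25,16.3)
# standing cast in crate, from top
p,d,i=grab("top");C=cloud(i,d);m=(C[...,2]>52)&(np.hypot(C[...,0]-434,C[...,1]+275)<25);R=C[m];print("cast col",m.sum(),R.mean(0))
```

```text
2204 ((462.8343200683594, 20.356708526611328), (31.65723419189453, 99.3536148071289), 17.255950927734375)
775 ((463.10125732421875, 20.38055419921875), (20.25493049621582, 30.522607803344727), 16.877582550048828)
tool m x 0.0025 y 0.0004 z 0.1322 wz -0.3 | t 9.25 q [  8.  16. -21. 116.   7.  49. -91.] ori [180.   0.  16.] F [-0.1  0.3 -0.1]
cast col 91 [ 433.15077552 -275.4427856    58.75676918]
```

Request:
apply_moves([
  {"x": 0.002,"y": -0.001,"z": 0.04,"wx": 0,"wy": 0,"wz": -1,"jaw": 60},
  {"x": 0.002,"y": -0.001,"z": 0.08,"wx": 0,"wy": 0,"wz": -1,"jaw": 60},
  {"x": 0.002,"y": -0.001,"z": 0.11,"wx": 0,"wy": 0,"wz": -1,"jaw": 60},
  {"x": 0.002,"y": -0.001,"z": 0.126,"wx": 0,"wy": 0,"wz": -1,"jaw": 60},
  {"x": 0.002,"y": -0.001,"z": 0.131,"wx": 0,"wy": 0,"wz": -1,"jaw": 60},
  {"x": 0.002,"y": -0.001,"z": 0.131,"wx": 0,"wy": 0,"wz": -1,"jaw": 60},
  {"x": 0.002,"y": -0.001,"z": 0.131,"wx": 0,"wy": 0,"wz": -1,"jaw": 10},
  {"x": 0.002,"y": -0.001,"z": 0.131,"wx": 0,"wy": 0,"wz": -1,"jaw": 10},
], force=25)

```text
time_s: 10.3
eef_pos: [463.3, 21.6, 27.0]
orientation: [3.141, -0.001, 0.298]
ft_force: [-0.7, -0.7, 0.2]
opening: 0.431
gripper_force: 0.0
```

Request:
apply_moves([
  {"x": 0,"y": 0,"z": 0,"wx": 0,"wy": 0,"wz": 0,"jaw": 10},
  {"x": 0,"y": 0,"z": 0,"wx": 0,"wy": 0,"wz": 0,"jaw": 10},
  {"x": 0,"y": 0,"z": -0.02,"wx": 0,"wy": 0,"wz": 0,"jaw": 10},
  {"x": 0,"y": 0,"z": -0.05,"wx": 0,"wy": 0,"wz": 0,"jaw": 10},
  {"x": 0,"y": 0,"z": -0.09,"wx": 0,"wy": 0,"wz": 0,"jaw": 10},
  {"x": 0,"y": 0,"z": -0.13,"wx": 0,"wy": 0,"wz": 0,"jaw": 10},
  {"x": 0,"y": 0,"z": -0.15,"wx": 0,"wy": 0,"wz": 0,"jaw": 10},
  {"x": 0,"y": 0,"z": -0.15,"wx": 0,"wy": 0,"wz": 0,"jaw": 10},
])

```text
time_s: 11.3
eef_pos: [463.5, 21.7, 177.4]
orientation: [3.141, -0.003, 0.298]
ft_force: [-0.5, -0.3, -3.0]
opening: 0.347
gripper_force: 25.0
```

```bash
python3 -c "
from h import *
rel(436.7,254.5,170,11)"
```

```text
tool m x 0.0429 y -0.2304 z 0.0074 wz 6.1 | t 11.3 q [  9.  15. -22. 114.   7.  52. -89.] ori [ 1.80e+02 -1.00e-01  1.71e+01] F [-0.5 -0.3 -3. ]
```

Request:
apply_moves([
  {"x": 0.006,"y": -0.03,"z": 0.007,"wx": 0,"wy": 0,"wz": 2,"jaw": 10},
  {"x": 0.013,"y": -0.07,"z": 0.007,"wx": 0,"wy": 0,"wz": 4,"jaw": 10},
  {"x": 0.021,"y": -0.115,"z": 0.007,"wx": 0,"wy": 0,"wz": 6,"jaw": 10},
  {"x": 0.03,"y": -0.16,"z": 0.007,"wx": 0,"wy": 0,"wz": 6,"jaw": 10},
  {"x": 0.037,"y": -0.2,"z": 0.007,"wx": 0,"wy": 0,"wz": 6,"jaw": 10},
  {"x": 0.041,"y": -0.22,"z": 0.007,"wx": 0,"wy": 0,"wz": 6,"jaw": 10},
  {"x": 0.043,"y": -0.23,"z": 0.007,"wx": 0,"wy": 0,"wz": 6,"jaw": 10},
  {"x": 0.043,"y": -0.23,"z": 0.007,"wx": 0,"wy": 0,"wz": 6,"jaw": 10},
])

```text
time_s: 12.3
eef_pos: [435.8, 253.9, 168.5]
orientation: [3.141, 0.002, 0.195]
ft_force: [-0.5, -1.5, -2.2]
opening: 0.345
gripper_force: 25.0
```

Run:
```python
from h import *
p,d,i=grab("wrist");save("w3",p)
C=cloud(i,d)
rel(436.7,254.5,35,11)
```

```text
tool m x 0.0009 y -0.0013 z 0.1336 wz 0.1 | t 12.35 q [ -16.   20.  -26.  109.   10.   53. -126.] ori [1.799e+02 1.000e-01 1.110e+01] F [ 0.2 -0.1 -2.7]
```

View pics/w3.png

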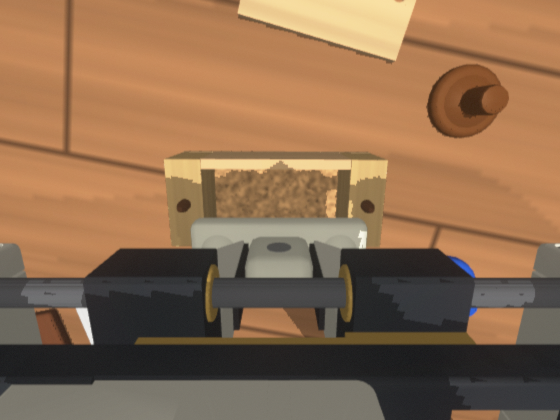

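The cast hangs aligned over the long crate, with pins at (183,205) and (367,205). Lower.

Request:
apply_moves([
  {"x": 0.001,"y": -0.001,"z": 0.03,"wx": 0,"wy": 0,"wz": 0,"jaw": 10},
  {"x": 0.001,"y": -0.001,"z": 0.06,"wx": 0,"wy": 0,"wz": 0,"jaw": 10},
  {"x": 0.001,"y": -0.001,"z": 0.09,"wx": 0,"wy": 0,"wz": 0,"jaw": 10},
  {"x": 0.001,"y": -0.001,"z": 0.11,"wx": 0,"wy": 0,"wz": 0,"jaw": 10},
  {"x": 0.001,"y": -0.001,"z": 0.122,"wx": 0,"wy": 0,"wz": 0,"jaw": 10},
  {"x": 0.001,"y": -0.001,"z": 0.127,"wx": 0,"wy": 0,"wz": 0,"jaw": 10},
  {"x": 0.001,"y": -0.001,"z": 0.129,"wx": 0,"wy": 0,"wz": 0,"jaw": 10},
  {"x": 0.001,"y": -0.001,"z": 0.129,"wx": 0,"wy": 0,"wz": 0,"jaw": 10},
])

```text
time_s: 13.35
eef_pos: [437.4, 255.4, 40.9]
orientation: [-3.141, -0.001, 0.194]
ft_force: [0.3, -0.4, -2.6]
opening: 0.348
gripper_force: 25.0
```

```bash
python3 -c "
from h import *
rel(436.7,254.5,35,11)"
```

```text
tool m x -0.0008 y 0.0008 z 0.0059 wz 0.1 | t 13.35 q [ -20.   30.  -22.  116.   18.   37. -132.] ori [-180.    -0.    11.1] F [ 0.3 -0.4 -2.6]
```

Request:
apply_moves([
  {"x": 0,"y": 0.001,"z": 0.002,"wx": 0,"wy": 0,"wz": 0,"jaw": 10},
  {"x": 0,"y": 0.001,"z": 0.0035,"wx": 0,"wy": 0,"wz": 0,"jaw": 10},
  {"x": 0,"y": 0.001,"z": 0.005,"wx": 0,"wy": 0,"wz": 0,"jaw": 10},
  {"x": 0,"y": 0.001,"z": 0.0055,"wx": 0,"wy": 0,"wz": 0,"jaw": 10},
  {"x": 0,"y": 0.001,"z": 0.006,"wx": 0,"wy": 0,"wz": 0,"jaw": 10},
  {"x": 0,"y": 0.001,"z": 0.006,"wx": 0,"wy": 0,"wz": 0,"jaw": 10},
  {"x": 0,"y": 0.001,"z": 0.006,"wx": 0,"wy": 0,"wz": 0,"jaw": 10},
  {"x": 0,"y": 0.001,"z": 0.006,"wx": 0,"wy": 0,"wz": 0,"jaw": 10},
])

```text
time_s: 14.35
eef_pos: [437.2, 254.2, 34.9]
orientation: [3.141, -0.0, 0.194]
ft_force: [-2.1, -0.9, 6.0]
opening: 0.348
gripper_force: 25.0
```

Request:
apply_moves([
  {"x": 0,"y": 0,"z": 0,"wx": 0,"wy": 0,"wz": 0,"jaw": 55},
  {"x": 0,"y": 0,"z": 0,"wx": 0,"wy": 0,"wz": 0,"jaw": 55},
  {"x": 0,"y": 0,"z": 0,"wx": 0,"wy": 0,"wz": 0,"jaw": 55},
  {"x": 0,"y": 0,"z": -0.02,"wx": 0,"wy": 0,"wz": 0,"jaw": 55},
  {"x": 0,"y": 0,"z": -0.05,"wx": 0,"wy": 0,"wz": 0,"jaw": 55},
  {"x": 0,"y": 0,"z": -0.09,"wx": 0,"wy": 0,"wz": 0,"jaw": 55},
  {"x": 0,"y": 0,"z": -0.15,"wx": 0,"wy": 0,"wz": 0,"jaw": 55},
  {"x": 0,"y": 0,"z": -0.15,"wx": 0,"wy": 0,"wz": 0,"jaw": 55},
])

```text
time_s: 15.35
eef_pos: [439.4, 256.2, 188.7]
orientation: [-3.139, -0.008, 0.194]
ft_force: [0.1, -0.1, -0.7]
opening: 0.552
gripper_force: 0.0
```

Run:
```python
from h import *
rel(629.6,241,180,86)
p,d,i=grab("wrist");C=cloud(i,d)
m=(C[...,2]>55)&(C[...,2]<63.5)&(np.hypot(C[...,0]-437,C[...,1]-254)<24);R=C[m].astype(np.float32);print(m.sum(),len(R) and cv2.minAreaRect(R[:,:2].copy()))
```

```text
tool m x 0.1837 y 0.0515 z 0.0087 wz -74.9 | t 15.35 q [ -15.   18.  -26.  108.   10.   56. -125.] ori [-179.8   -0.4   11.1] F [ 0.1 -0.1 -0.7]
696 ((436.99346923828125, 253.11477661132812), (20.954713821411133, 30.834535598754883), 10.82185173034668)
```

Request:
apply_moves([
  {"x": 0.184,"y": 0.0515,"z": 0.008,"wx": 0,"wy": 0,"wz": -75,"jaw": 55},
  {"x": 0.184,"y": 0.0515,"z": 0.008,"wx": 0,"wy": 0,"wz": -75,"jaw": 55},
  {"x": 0.184,"y": 0.0515,"z": 0.008,"wx": 0,"wy": 0,"wz": -75,"jaw": 55},
  {"x": 0.184,"y": 0.0515,"z": 0.008,"wx": 0,"wy": 0,"wz": -75,"jaw": 55},
  {"x": 0.184,"y": 0.0515,"z": 0.008,"wx": 0,"wy": 0,"wz": -75,"jaw": 55},
  {"x": 0.184,"y": 0.0515,"z": 0.008,"wx": 0,"wy": 0,"wz": -75,"jaw": 55},
  {"x": 0.184,"y": 0.0515,"z": 0.008,"wx": 0,"wy": 0,"wz": -75,"jaw": 55},
  {"x": 0.184,"y": 0.0515,"z": 0.008,"wx": 0,"wy": 0,"wz": -75,"jaw": 55},
])

```text
time_s: 16.4
eef_pos: [627.1, 238.7, 174.5]
orientation: [-3.139, 0.001, 1.502]
ft_force: [-0.2, -0.5, -0.2]
opening: 0.551
gripper_force: 0.0
```

```bash
cat >> h.py <<'E'
def dark_holes(p,C,i,z,cx,cy,r,vmax=70,amin=20,amax=900):
    hsv=cv2.cvtColor(p,cv2.COLOR_RGB2HSV);m=((hsv[...,2]<vmax)&(np.hypot(C[...,0]-cx,C[...,1]-cy)<r)).astype(np.uint8)
    n,l,s,c=cv2.connectedComponentsWithStats(m)
    return [(np.round(c[k],1).tolist(),int(s[k,4]),np.round(ray(i,*c[k],z)[:2],1).tolist()) for k in range(1,n) if amin<s[k,4]<amax]
E
python3 - <<'E'
from h import *
p,d,i=grab("wrist");save("w4",p);C=cloud(i,d);np.savez("w4",p=p,C=C)
for a,b in((6,14),(35,44)):
    m=(C[...,2]>a)&(C[...,2]<b)&(np.hypot(C[...,0]-630,C[...,1]-241)<95);R=C[m].astype(np.float32);print(m.sum(),len(R) and cv2.minAreaRect(R[:,:2].copy()))
for q in dark_holes(p,C,i,10,630,241,95,110):print(q)
rel(629.6,241,19,86)
E
```

```text
12568 ((630.7693481445312, 241.59620666503906), (146.18923950195312, 102.19474029541016), 86.04618072509766)
1383 ((631.0126342773438, 242.77662658691406), (68.54690551757812, 17.434246063232422), 85.83444213867188)
tool m x 0.0023 y 0.0023 z 0.1559 wz -0.1 | t 16.45 q [ -2.  37. -39.  84.  24.  67. -49.] ori [-179.9    0.    85.9] F [-0.4 -0.2  0.7]
```

View pics/w4.png

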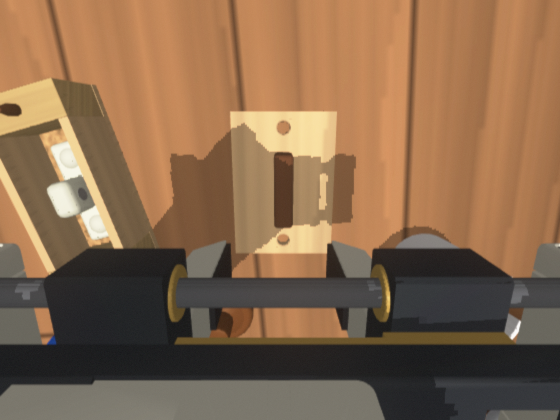

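Whole cover visible: holes at (283,127) and (283,240), bar (283,190). Long cast upright in its crate at (75,190). Grasp the bar.

Request:
apply_moves([
  {"x": 0.003,"y": 0.0037,"z": 0.05,"wx": 0,"wy": 0,"wz": 0,"jaw": 45},
  {"x": 0.003,"y": 0.0037,"z": 0.1,"wx": 0,"wy": 0,"wz": 0,"jaw": 45},
  {"x": 0.003,"y": 0.0037,"z": 0.135,"wx": 0,"wy": 0,"wz": 0,"jaw": 45},
  {"x": 0.003,"y": 0.0037,"z": 0.153,"wx": 0,"wy": 0,"wz": 0,"jaw": 45},
  {"x": 0.003,"y": 0.0037,"z": 0.16,"wx": 0,"wy": 0,"wz": 0,"jaw": 45},
  {"x": 0.003,"y": 0.0037,"z": 0.161,"wx": 0,"wy": 0,"wz": 0,"jaw": 45},
  {"x": 0.003,"y": 0.0037,"z": 0.161,"wx": 0,"wy": 0,"wz": 0,"jaw": 45},
  {"x": 0.003,"y": 0.0037,"z": 0.161,"wx": 0,"wy": 0,"wz": 0,"jaw": 5},
], force=40)

```text
time_s: 17.45
eef_pos: [632.2, 242.2, 16.5]
orientation: [3.14, -0.001, 1.502]
ft_force: [-1.0, -0.2, -0.4]
opening: 0.386
gripper_force: 0.0
```

Request:
apply_moves([
  {"x": 0,"y": 0,"z": 0,"wx": 0,"wy": 0,"wz": 0,"jaw": 5},
  {"x": 0,"y": 0,"z": 0,"wx": 0,"wy": 0,"wz": 0,"jaw": 5},
  {"x": 0,"y": 0,"z": 0,"wx": 0,"wy": 0,"wz": 0,"jaw": 5},
  {"x": 0,"y": 0,"z": -0.02,"wx": 0,"wy": 0,"wz": 0,"jaw": 5},
  {"x": 0,"y": 0,"z": -0.05,"wx": 0,"wy": 0,"wz": 0,"jaw": 5},
  {"x": 0,"y": 0,"z": -0.1,"wx": 0,"wy": 0,"wz": 0,"jaw": 5},
  {"x": 0,"y": 0,"z": -0.15,"wx": 0,"wy": 0,"wz": 0,"jaw": 5},
  {"x": 0,"y": 0,"z": -0.17,"wx": 0,"wy": 0,"wz": 0,"jaw": 5},
])

```text
time_s: 18.45
eef_pos: [632.5, 243.1, 189.7]
orientation: [3.137, -0.003, 1.503]
ft_force: [0.7, -0.8, -2.9]
opening: 0.195
gripper_force: 40.0
```

```bash
python3 -c "
from h import *
rel(434.2,-274.6,180,78.1)"
```

```text
tool m x -0.5299 y -0.1628 z 0.0097 wz 8.0 | t 18.45 q [ -2.  37. -39.  82.  24.  69. -48.] ori [179.8  -0.2  86.1] F [ 0.7 -0.8 -2.9]
```

Request:
apply_moves([
  {"x": -0.03,"y": -0.02,"z": 0.01,"wx": 0,"wy": 0,"wz": 0,"jaw": 5},
  {"x": -0.07,"y": -0.045,"z": 0.01,"wx": 0,"wy": 0,"wz": 2,"jaw": 5},
  {"x": -0.12,"y": -0.065,"z": 0.01,"wx": 0,"wy": 0,"wz": 4,"jaw": 5},
  {"x": -0.175,"y": -0.08,"z": 0.01,"wx": 0,"wy": 0,"wz": 6,"jaw": 5},
  {"x": -0.23,"y": -0.095,"z": 0.01,"wx": 0,"wy": 0,"wz": 8,"jaw": 5},
  {"x": -0.285,"y": -0.11,"z": 0.01,"wx": 0,"wy": 0,"wz": 8,"jaw": 5},
  {"x": -0.34,"y": -0.125,"z": 0.01,"wx": 0,"wy": 0,"wz": 8,"jaw": 5},
  {"x": -0.38,"y": -0.135,"z": 0.01,"wx": 0,"wy": 0,"wz": 8,"jaw": 5},
])

```text
time_s: 19.45
eef_pos: [469.1, -130.6, 174.9]
orientation: [-3.14, 0.001, 1.361]
ft_force: [0.5, 0.5, -2.3]
opening: 0.192
gripper_force: 40.0
```

```bash
python3 -c "
from h import *
rel(434.2,-274.6,180,78.1)"
```

```text
tool m x -0.1481 y -0.0042 z -0.0051 wz -0.1 | t 19.45 q [ 41.  20. -40. 110.  16.  55. -19.] ori [-1.799e+02  1.000e-01  7.800e+01] F [ 0.5  0.5 -2.3]
```

Request:
apply_moves([
  {"x": -0.04,"y": -0.001,"z": -0.005,"wx": 0,"wy": 0,"wz": 0,"jaw": 5},
  {"x": -0.08,"y": -0.002,"z": -0.005,"wx": 0,"wy": 0,"wz": 0,"jaw": 5},
  {"x": -0.115,"y": -0.003,"z": -0.005,"wx": 0,"wy": 0,"wz": 0,"jaw": 5},
  {"x": -0.132,"y": -0.004,"z": -0.005,"wx": 0,"wy": 0,"wz": 0,"jaw": 5},
  {"x": -0.14,"y": -0.004,"z": -0.005,"wx": 0,"wy": 0,"wz": 0,"jaw": 5},
  {"x": -0.14,"y": -0.004,"z": -0.005,"wx": 0,"wy": 0,"wz": 0,"jaw": 5},
  {"x": -0.14,"y": -0.004,"z": -0.005,"wx": 0,"wy": 0,"wz": 0,"jaw": 5},
  {"x": -0.14,"y": -0.004,"z": -0.005,"wx": 0,"wy": 0,"wz": 0,"jaw": 5},
])

```text
time_s: 20.45
eef_pos: [438.7, -263.2, 180.5]
orientation: [3.141, -0.0, 1.365]
ft_force: [0.5, 0.8, -3.3]
opening: 0.195
gripper_force: 40.0
```

```bash
cat >> h.py <<'E'
from scipy.spatial.transform import Rotation as Ro
def T(pos,rpy):
    M=np.eye(4);M[:3,:3]=Ro.from_euler("xyz",rpy).as_matrix();M[:3,3]=pos;return M
def blobs(p,boxes,vmax):
    v=p.max(-1);out=[]
    for x0,y0,x1,y1 in boxes:
        m=(v[y0:y1,x0:x1]<vmax).astype(np.uint8);n,l,s,c=cv2.connectedComponentsWithStats(m)
        k=1+np.argmax(s[1:,4]);out.append((c[k]+[x0,y0],s[k].tolist()))
    return out
E
python3 - <<'E'
from h import *
o=manip.get_obs();i=optics.camera_info("wrist")
CT=np.linalg.inv(T(o["eef_pos"],o["orientation"]))@np.array(i["cam_to_world"]);np.save("CT",CT);print(np.round(CT,2).tolist())
def pins(p,i,boxes,z,vmax):
    P=[]
    for c,s in blobs(p,boxes,vmax):
        w=ray(i,*c,z);P.append(w);print(np.round(c,1),s,np.round(w,1))
    a,b=P;e=b-a;print(" mid",np.round((a+b)/2,1),"sep",np.hypot(*e[:2]).round(1),"ang",np.degrees(np.arctan2(e[1],e[0])).round(1)%180)
j=dict(i);p=cv2.imread("pics/w2.png")[...,::-1]
j["cam_to_world"]=T([432.3,-274.6,167.1],np.radians([180,0.1,-12]))@CT
pins(p,j,[(193,190,213,220),(334,190,354,220)],72,70)
j["cam_to_world"]=T([435.5,253.4,168.6],np.radians([179.9,0.1,11.1]))@CT
p=cv2.imread("pics/w3.png")[...,::-1];pins(p,j,[(173,190,193,220),(357,190,377,220)],72,70)
p=np.load("top.npz")["p"];i=optics.camera_info("top")
pins(p,i,[(362,248,376,264),(415,256,427,272)],72,70)
pins(p,i,[(119,274,133,290),(186,258,200,272)],72,70)
p,d,i=grab("wrist");save("w5",p);C=cloud(i,d);np.savez("w5",p=p,C=C)
rel(434.2,-274.6,150,78.1)
E
```

```text
[[0.0, -0.96, -0.27, 71.56], [1.0, 0.0, -0.0, -0.25], [0.0, -0.27, 0.96, -157.74], [0.0, 0.0, 0.0, 1.0]]
[204.4 205.7] [9, 11, 6, 10, 45] [ 447.2 -216.2   72. ]
[340.4 206.8] [5, 14, 4, 6, 12] [ 423.4 -323.7   72. ]
 mid [ 435.3 -269.9   72. ] sep 110.1 ang 77.5
[185.6 205.6] [9, 11, 8, 10, 52] [422.9 328.1  72. ]
[364.6 208.2] [5, 14, 7, 8, 25] [448.8 184.6  72. ]
 mid [435.9 256.3  72. ] sep 145.9 ang 100.2
[368.8 256.2] [6, 7, 3, 3, 6] [ 446. -215.   72.]
[420.4 263.7] [4, 7, 4, 3, 9] [ 422.7 -328.    72. ]
 mid [ 434.4 -271.5   72. ] sep 115.4 ang 78.3
[125.5 281. ] [5, 6, 4, 3, 8] [423.3 327.9  72. ]
[192.5 264. ] [6, 5, 2, 3, 6] [451.9 179.3  72. ]
 mid [437.6 253.6  72. ] sep 151.3 ang 100.9
tool m x -0.0119 y -0.0021 z 0.0305 wz 0.1 | t 20.5 q [ 54.  22. -37. 107.  16.  57.  -2.] ori [180.   -0.   78.2] F [ 0.6 -0.4 -1.7]
```

View pics/w5.png

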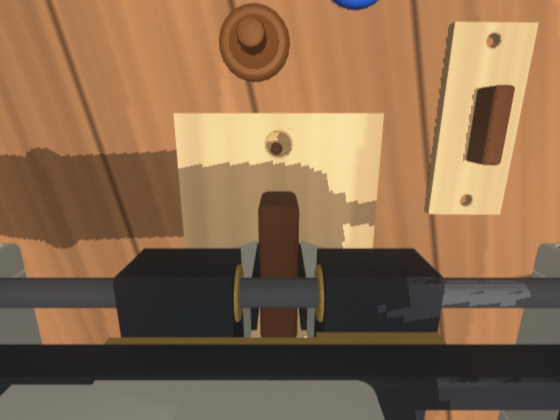

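The pin shows through the near hole (dark blob (276,149) inside the hole at (279,143)). I can servo on it.

```bash
cat >> h.py <<'E'
def intool(u,v,ztool):
    "pixel to tool-frame xy on tool plane z=ztool (mm; tool z down)"
    CT=np.load("CT.npy");j=optics.camera_info("wrist")
    d=CT[:3,:3]@np.array([(u-j["cx"])/j["fx"],(v-j["cy"])/j["fy"],1]);o=CT[:3,3];return (o+d*(ztool-o[2])/d[2])[:2]
E
python3 - <<'E'
from h import *
z=np.load("w5.npz");p=z["p"];C=z["C"]
print("cover z",np.median(C[150:160,200:230,2]),np.median(C[120:130,200:360,2]))
m=(abs(C[...,2]-174)<5);m[:, :150]=0;m[:,400:]=0;R=C[m].astype(np.float32);print(cv2.minAreaRect(R[:,:2].copy()),R.shape)
print("top edge px tool",intool(278,113.5,6.3),"hole tool",intool(279,143.5,6.3),"left/right edges",intool(176,125,6.3),intool(382,125,6.3))
print("pin tip (z80) tool",intool(276,149,100.5), "z74", intool(276,149,106))
rel(434.6,-273.4,150,78.1)
c=p[120:165,250:310]
save("hole5",cv2.resize(c,None,fx=9,fy=9,interpolation=cv2.INTER_NEAREST))
E
```

```text
cover z 174.77878934767955 174.75287042747885
((440.3045349121094, -254.09310913085938), (127.65956115722656, 102.73430633544922), 78.19999694824219) (24100, 3)
top edge px tool [73.24997723 -0.53159148] hole tool [ 5.88996216e+01 -3.85318970e-02] left/right edges [ 67.82970401 -50.60416191] [67.83299628 50.50808664]
pin tip (z80) tool [47.36570315 -2.27979241] z74 [46.85039211 -2.32304869]
tool m x -0.0107 y -0.0019 z 0.0305 wz 0.1 | t 20.5 q [ 54.  22. -37. 107.  16.  57.  -2.] ori [180.   -0.   78.2] F [ 0.6 -0.4 -1.7]
```

View pics/hole5.png

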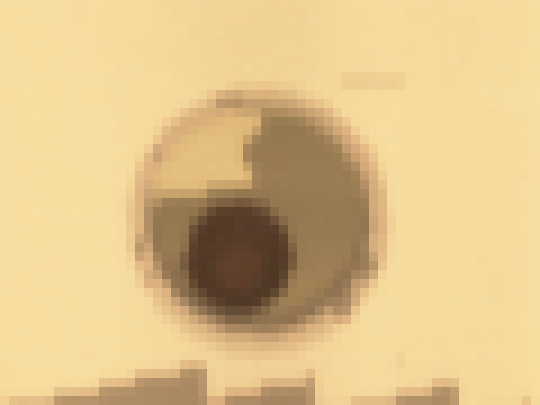

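Pin centre (276.4,148.7) against hole centre (278.7,143.7): shift tool about −11.4 mm in x and −2.1 mm in y. This agrees with the geometry.

Request:
apply_moves([
  {"x": -0.004,"y": -0.001,"z": 0.02,"wx": 0,"wy": 0,"wz": 0,"jaw": 5},
  {"x": -0.0114,"y": -0.0021,"z": 0.04,"wx": 0,"wy": 0,"wz": 0,"jaw": 5},
  {"x": -0.0114,"y": -0.0021,"z": 0.06,"wx": 0,"wy": 0,"wz": 0,"jaw": 5},
  {"x": -0.0114,"y": -0.0021,"z": 0.072,"wx": 0,"wy": 0,"wz": 0,"jaw": 5},
  {"x": -0.0114,"y": -0.0021,"z": 0.076,"wx": 0,"wy": 0,"wz": 0,"jaw": 5},
  {"x": -0.0114,"y": -0.0021,"z": 0.076,"wx": 0,"wy": 0,"wz": 0,"jaw": 5},
  {"x": -0.0114,"y": -0.0021,"z": 0.076,"wx": 0,"wy": 0,"wz": 0,"jaw": 5},
  {"x": -0.0114,"y": -0.0021,"z": 0.076,"wx": 0,"wy": 0,"wz": 0,"jaw": 5},
])

```text
time_s: 21.5
eef_pos: [434.2, -275.1, 104.9]
orientation: [3.141, 0.0, 1.363]
ft_force: [-0.1, 0.3, -2.6]
opening: 0.194
gripper_force: 40.0
```

```bash
cat >> h.py <<'E'
def holepin(name,zpin=None,x0=250,y0=115,x1=310,y1=170,zc=6.3):
    "hole ellipse and pin blob in the near hole; prints both in tool xy"
    p,d,i=grab("wrist");c=p[y0:y1,x0:x1];save(name,cv2.resize(c,None,fx=9,fy=9,interpolation=cv2.INTER_NEAREST))
    o=manip.get_obs();zt=o["eef_pos"][2]-80
    v=c.max(-1);n,l,s,ce=cv2.connectedComponentsWithStats((v<100).astype(np.uint8))
    for k in range(1,n):
        if s[k,4]>15:
            u=ce[k]+[x0,y0];print("dark",np.round(u,1),s[k].tolist(),"tool@tip",np.round(intool(*u,zt),1),"tool@mid",np.round(intool(*u,zt+8),1))
    rel(434.6,-273.4,79,78.1)
E
python3 -c "
from h import *
holepin('hole6')"
```

```text
dark [278.4 138.9] [21, 18, 16, 14, 107] tool@tip [60.  -0.3] tool@mid [59.5 -0.4]
tool m x 0.0017 y 0.0001 z 0.0258 wz -0.0 | t 21.55 q [ 52.  27. -35. 112.  21.  47.  -5.] ori [180.    0.   78.1] F [-0.1 -1.3 -3.5]
```

View pics/hole6.png

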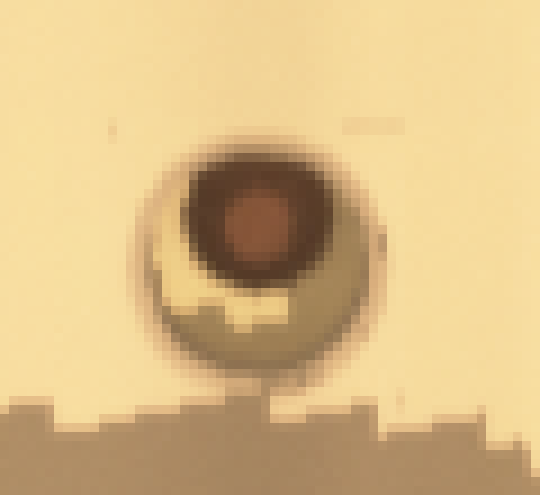

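Tip at about (278.8,139.7) against hole centre (278.7,143.7): only +0.8 mm in x to go. Lower onto the pins.

Request:
apply_moves([
  {"x": 0.0008,"y": 0,"z": 0.002,"wx": 0,"wy": 0,"wz": 0,"jaw": 5},
  {"x": 0.0008,"y": 0,"z": 0.006,"wx": 0,"wy": 0,"wz": 0,"jaw": 5},
  {"x": 0.0008,"y": 0,"z": 0.01,"wx": 0,"wy": 0,"wz": 0,"jaw": 5},
  {"x": 0.0008,"y": 0,"z": 0.013,"wx": 0,"wy": 0,"wz": 0,"jaw": 5},
  {"x": 0.0008,"y": 0,"z": 0.016,"wx": 0,"wy": 0,"wz": 0,"jaw": 5},
  {"x": 0.0008,"y": 0,"z": 0.018,"wx": 0,"wy": 0,"wz": 0,"jaw": 5},
  {"x": 0.0008,"y": 0,"z": 0.02,"wx": 0,"wy": 0,"wz": 0,"jaw": 5},
  {"x": 0.0008,"y": 0,"z": 0.02,"wx": 0,"wy": 0,"wz": 0,"jaw": 5},
])

```text
time_s: 22.55
eef_pos: [434.0, -274.1, 84.3]
orientation: [-3.141, -0.0, 1.363]
ft_force: [-0.1, 0.0, -2.2]
opening: 0.196
gripper_force: 40.0
```

No contact load. Continue to the rim.

Request:
apply_moves([
  {"x": 0,"y": 0,"z": 0.0015,"wx": 0,"wy": 0,"wz": 0,"jaw": 5},
  {"x": 0,"y": 0,"z": 0.0025,"wx": 0,"wy": 0,"wz": 0,"jaw": 5},
  {"x": 0,"y": 0,"z": 0.0035,"wx": 0,"wy": 0,"wz": 0,"jaw": 5},
  {"x": 0,"y": 0,"z": 0.004,"wx": 0,"wy": 0,"wz": 0,"jaw": 5},
  {"x": 0,"y": 0,"z": 0.004,"wx": 0,"wy": 0,"wz": 0,"jaw": 5},
  {"x": 0,"y": 0,"z": 0.004,"wx": 0,"wy": 0,"wz": 0,"jaw": 5},
  {"x": 0,"y": 0,"z": 0.004,"wx": 0,"wy": 0,"wz": 0,"jaw": 5},
  {"x": 0,"y": 0,"z": 0.004,"wx": 0,"wy": 0,"wz": 0,"jaw": 5},
])

```text
time_s: 23.55
eef_pos: [434.1, -274.2, 80.5]
orientation: [3.141, 0.0, 1.363]
ft_force: [-0.1, 0.0, -2.5]
opening: 0.195
gripper_force: 40.0
```

Request:
apply_moves([
  {"x": 0,"y": 0,"z": 0.001,"wx": 0,"wy": 0,"wz": 0,"jaw": 5},
  {"x": 0,"y": 0,"z": 0.001,"wx": 0,"wy": 0,"wz": 0,"jaw": 5},
  {"x": 0,"y": 0,"z": 0.001,"wx": 0,"wy": 0,"wz": 0,"jaw": 45},
  {"x": 0,"y": 0,"z": 0.001,"wx": 0,"wy": 0,"wz": 0,"jaw": 45},
  {"x": 0,"y": 0,"z": 0.001,"wx": 0,"wy": 0,"wz": 0,"jaw": 45},
  {"x": 0,"y": 0,"z": -0.02,"wx": 0,"wy": 0,"wz": 0,"jaw": 45},
  {"x": 0,"y": 0,"z": -0.06,"wx": 0,"wy": 0,"wz": 0,"jaw": 45},
  {"x": 0,"y": 0,"z": -0.11,"wx": 0,"wy": 0,"wz": 0,"jaw": 45},
])

```text
time_s: 24.55
eef_pos: [433.5, -273.8, 190.9]
orientation: [-3.14, -0.001, 1.363]
ft_force: [1.0, -1.0, 0.3]
opening: 0.451
gripper_force: 0.0
```

Run:
```python
from h import *
p,d,i=grab("wrist");C=cloud(i,d)
m=(C[...,2]>66)&(C[...,2]<84)&(np.hypot(C[...,0]-434.5,C[...,1]+274)<95);R=C[m]
r=R[(R[:,2]<77)];A=np.c_[r[:,:2]-[434.5,-274],np.ones(len(r))];s=np.linalg.lstsq(A,r[:,2],rcond=None)[0];print("plane",s,cv2.minAreaRect(r[:,:2].astype(np.float32)))
rel(643.5,-241,180,80)
```

```text
plane [-8.62959548e-05  1.00701538e-04  7.38552563e+01] ((433.74969482421875, -274.220458984375), (145.89576721191406, 102.3187255859375), 78.07748413085938)
tool m x 0.0753 y 0.1953 z 0.0176 wz -1.9 | t 24.6 q [ 55.  21. -38. 105.  15.  58.  -0.] ori [1.796e+02 1.000e-01 7.810e+01] F [ 2.5 -0.7  5.6]
```

Cover seated flat (top at 73.9 mm). Now the long cover.

Request:
apply_moves([
  {"x": 0.075,"y": 0.195,"z": 0.015,"wx": 0,"wy": 0,"wz": -2,"jaw": 45},
  {"x": 0.075,"y": 0.195,"z": 0.015,"wx": 0,"wy": 0,"wz": -2,"jaw": 45},
  {"x": 0.075,"y": 0.195,"z": 0.015,"wx": 0,"wy": 0,"wz": -2,"jaw": 45},
  {"x": 0.075,"y": 0.195,"z": 0.015,"wx": 0,"wy": 0,"wz": -2,"jaw": 45},
  {"x": 0.075,"y": 0.195,"z": 0.015,"wx": 0,"wy": 0,"wz": -2,"jaw": 45},
  {"x": 0.075,"y": 0.195,"z": 0.015,"wx": 0,"wy": 0,"wz": -2,"jaw": 45},
  {"x": 0.075,"y": 0.195,"z": 0.015,"wx": 0,"wy": 0,"wz": -2,"jaw": 45},
  {"x": 0.075,"y": 0.195,"z": 0.015,"wx": 0,"wy": 0,"wz": -2,"jaw": 45},
])

```text
time_s: 25.6
eef_pos: [639.7, -241.7, 175.9]
orientation: [3.141, 0.001, 1.397]
ft_force: [-0.5, 0.6, -0.3]
opening: 0.451
gripper_force: 0.0
```

Run:
```python
from h import *
p,d,i=grab("wrist");C=cloud(i,d)
for a,b in((6,14),(35,44)):
    m=(C[...,2]>a)&(C[...,2]<b)&(np.hypot(C[...,0]-643,C[...,1]+241)<105);R=C[m].astype(np.float32);print(m.sum(),len(R) and cv2.minAreaRect(R[:,:2].copy()))
rel(643.5,-241,16,80)
```

```text
11456 ((644.2584228515625, -241.478759765625), (182.60446166992188, 76.14452362060547), 77.70996856689453)
1369 ((644.386474609375, -240.6514129638672), (69.25099182128906, 17.95454216003418), 77.73092651367188)
tool m x 0.0012 y 0.0035 z 0.1598 wz 0.1 | t 25.65 q [ 37.  37. -35.  82.  22.  67. -11.] ori [180.    0.   80.1] F [-0.2  0.3 -0.2]
```

Request:
apply_moves([
  {"x": 0.001,"y": 0.0043,"z": 0.05,"wx": 0,"wy": 0,"wz": 2.4,"jaw": 45},
  {"x": 0.001,"y": 0.0043,"z": 0.1,"wx": 0,"wy": 0,"wz": 2.4,"jaw": 45},
  {"x": 0.001,"y": 0.0043,"z": 0.135,"wx": 0,"wy": 0,"wz": 2.4,"jaw": 45},
  {"x": 0.001,"y": 0.0043,"z": 0.153,"wx": 0,"wy": 0,"wz": 2.4,"jaw": 45},
  {"x": 0.001,"y": 0.0043,"z": 0.16,"wx": 0,"wy": 0,"wz": 2.4,"jaw": 45},
  {"x": 0.001,"y": 0.0043,"z": 0.161,"wx": 0,"wy": 0,"wz": 2.4,"jaw": 45},
  {"x": 0.001,"y": 0.0043,"z": 0.161,"wx": 0,"wy": 0,"wz": 2.4,"jaw": 45},
  {"x": 0.001,"y": 0.0043,"z": 0.161,"wx": 0,"wy": 0,"wz": 2.4,"jaw": 5},
], force=40)

```text
time_s: 26.65
eef_pos: [645.4, -240.9, 15.5]
orientation: [3.14, 0.0, 1.356]
ft_force: [-0.3, 0.5, -0.2]
opening: 0.386
gripper_force: 0.0
```

Request:
apply_moves([
  {"x": 0,"y": 0,"z": 0,"wx": 0,"wy": 0,"wz": 0,"jaw": 5},
  {"x": 0,"y": 0,"z": 0,"wx": 0,"wy": 0,"wz": 0,"jaw": 5},
  {"x": 0,"y": 0,"z": 0,"wx": 0,"wy": 0,"wz": 0,"jaw": 5},
  {"x": 0,"y": 0,"z": -0.02,"wx": 0,"wy": 0,"wz": 0,"jaw": 5},
  {"x": 0,"y": 0,"z": -0.05,"wx": 0,"wy": 0,"wz": 0,"jaw": 5},
  {"x": 0,"y": 0,"z": -0.1,"wx": 0,"wy": 0,"wz": 0,"jaw": 5},
  {"x": 0,"y": 0,"z": -0.15,"wx": 0,"wy": 0,"wz": 0,"jaw": 5},
  {"x": 0,"y": 0,"z": -0.17,"wx": 0,"wy": 0,"wz": 0,"jaw": 5},
])

```text
time_s: 27.65
eef_pos: [646.3, -240.5, 189.0]
orientation: [3.136, 0.0, 1.356]
ft_force: [0.9, -0.0, -2.1]
opening: 0.193
gripper_force: 40.0
```

```bash
python3 -c "
from h import *
rel(436.7,254.5,180,100.9)"
```

```text
tool m x 0.4391 y -0.3101 z 0.0090 wz -23.2 | t 27.65 q [ 36.  37. -34.  81.  21.  69. -13.] ori [179.7   0.   77.7] F [ 0.9 -0.  -2.1]
```

Request:
apply_moves([
  {"x": 0.03,"y": -0.03,"z": 0.009,"wx": 0,"wy": 0,"wz": -3,"jaw": 5},
  {"x": 0.07,"y": -0.06,"z": 0.009,"wx": 0,"wy": 0,"wz": -6,"jaw": 5},
  {"x": 0.115,"y": -0.09,"z": 0.009,"wx": 0,"wy": 0,"wz": -9,"jaw": 5},
  {"x": 0.16,"y": -0.12,"z": 0.009,"wx": 0,"wy": 0,"wz": -12,"jaw": 5},
  {"x": 0.205,"y": -0.15,"z": 0.009,"wx": 0,"wy": 0,"wz": -15,"jaw": 5},
  {"x": 0.25,"y": -0.18,"z": 0.009,"wx": 0,"wy": 0,"wz": -18,"jaw": 5},
  {"x": 0.295,"y": -0.21,"z": 0.009,"wx": 0,"wy": 0,"wz": -21,"jaw": 5},
  {"x": 0.335,"y": -0.235,"z": 0.009,"wx": 0,"wy": 0,"wz": -23,"jaw": 5},
])

```text
time_s: 28.65
eef_pos: [485.0, 138.2, 175.3]
orientation: [-3.141, 0.0, 1.76]
ft_force: [1.1, 0.0, -1.2]
opening: 0.193
gripper_force: 40.0
```

```bash
python3 -c "
from h import *
rel(436.7,254.5,180,100.9)"
```

```text
tool m x 0.1233 y -0.0256 z -0.0047 wz -0.1 | t 28.65 q [ 14.  24. -47. 108.  20.  57. -31.] ori [-180.     0.   100.8] F [ 1.1  0.  -1.2]
```

Request:
apply_moves([
  {"x": 0.035,"y": -0.008,"z": -0.005,"wx": 0,"wy": 0,"wz": 0,"jaw": 5},
  {"x": 0.07,"y": -0.015,"z": -0.005,"wx": 0,"wy": 0,"wz": 0,"jaw": 5},
  {"x": 0.1,"y": -0.022,"z": -0.005,"wx": 0,"wy": 0,"wz": 0,"jaw": 5},
  {"x": 0.116,"y": -0.026,"z": -0.005,"wx": 0,"wy": 0,"wz": 0,"jaw": 5},
  {"x": 0.124,"y": -0.027,"z": -0.005,"wx": 0,"wy": 0,"wz": 0,"jaw": 5},
  {"x": 0.124,"y": -0.027,"z": -0.005,"wx": 0,"wy": 0,"wz": 0,"jaw": 5},
  {"x": 0.124,"y": -0.027,"z": -0.005,"wx": 0,"wy": 0,"wz": 0,"jaw": 5},
  {"x": 0.124,"y": -0.027,"z": -0.005,"wx": 0,"wy": 0,"wz": 0,"jaw": 5},
])

```text
time_s: 29.65
eef_pos: [437.4, 252.6, 180.3]
orientation: [-3.141, 0.0, 1.756]
ft_force: [-0.1, -0.3, -2.6]
opening: 0.192
gripper_force: 40.0
```

Run:
```python
from h import *
p,d,i=grab("wrist");C=cloud(i,d);o=manip.get_obs();zt=o["eef_pos"][2]
m=abs(C[...,2]-(zt-5.4))<5;m[:,:150]=0;m[:,410:]=0;m[250:]=0
n,l,s,c=cv2.connectedComponentsWithStats(m.astype(np.uint8));k=1+np.argmax(s[1:,4]);print("cover",s[k].tolist())
r=C[l==k].astype(np.float32);print(cv2.minAreaRect(r[:,:2].copy()),np.median(r[:,2]))
x,y,w,h,_=s[k];print("edge tool",intool(x+w/2,y,5.4),"L",intool(x,y+40,5.4),"R",intool(x+w,y+40,5.4))
c=p[70:150,235:325];save("hole7",cv2.resize(c,None,fx=7,fy=7,interpolation=cv2.INTER_NEAREST))
print("hole expected px"); 
rel(436.7,254.5,150,100.9)
```

```text
cover [198, 75, 162, 174, 23398]
((427.9630432128906, 298.7040710449219), (76.60346221923828, 87.75306701660156), 10.518604278564453) 175.43242
edge tool [ 9.05804104e+01 -5.45492104e-02] L [ 72.54256993 -39.27155202] R [72.5443559  39.17299338]
hole expected px
tool m x 0.0018 y -0.0003 z 0.0303 wz -0.3 | t 29.7 q [  0.  24. -48. 107.  21.  58. -46.] ori [-180.     0.   100.6] F [-1.3  1.3 -1. ]
```

View pics/hole7.png

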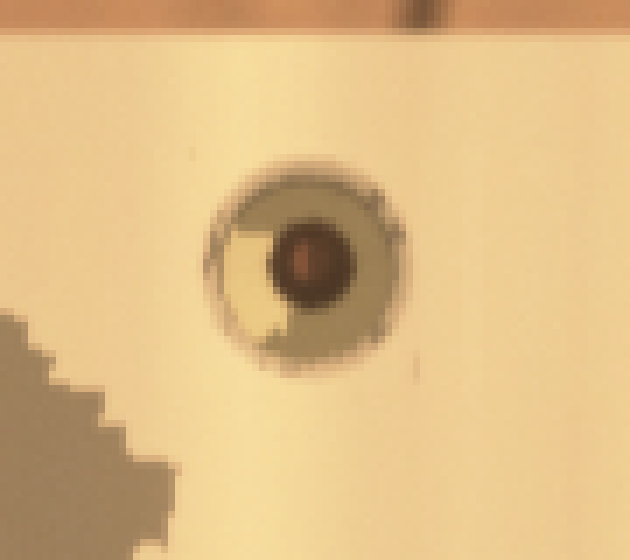

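```bash
python3 -c "
from h import *
print('hole',intool(278.2,107.8,5.4),'pin tip',intool(279.1,107.1,100.3),intool(279.1,107.1,104))"
```

```text
hole [75.87508179 -0.43278981] pin tip [78.89349701  0.14522893] [78.99863086  0.15087825]
```

Request:
apply_moves([
  {"x": 0.003,"y": 0.0007,"z": 0.02,"wx": 0,"wy": 0,"wz": -0.2,"jaw": 5},
  {"x": 0.003,"y": 0.0007,"z": 0.04,"wx": 0,"wy": 0,"wz": -0.2,"jaw": 5},
  {"x": 0.003,"y": 0.0007,"z": 0.06,"wx": 0,"wy": 0,"wz": -0.2,"jaw": 5},
  {"x": 0.003,"y": 0.0007,"z": 0.072,"wx": 0,"wy": 0,"wz": -0.2,"jaw": 5},
  {"x": 0.003,"y": 0.0007,"z": 0.077,"wx": 0,"wy": 0,"wz": -0.2,"jaw": 5},
  {"x": 0.003,"y": 0.0007,"z": 0.077,"wx": 0,"wy": 0,"wz": -0.2,"jaw": 5},
  {"x": 0.003,"y": 0.0007,"z": 0.077,"wx": 0,"wy": 0,"wz": -0.2,"jaw": 5},
  {"x": 0.003,"y": 0.0007,"z": 0.077,"wx": 0,"wy": 0,"wz": -0.2,"jaw": 5},
])

```text
time_s: 30.7
eef_pos: [437.4, 256.7, 103.9]
orientation: [3.141, -0.0, 1.761]
ft_force: [0.6, -0.5, -2.1]
opening: 0.194
gripper_force: 40.0
```

```bash
python3 -c "
from h import *
holepin('hole8',x0=250,y0=80,x1=310,y1=135)"
```

```text
dark [278.8 111.6] [21, 24, 16, 16, 139] tool@tip [74.4 -0.1] tool@mid [74.6 -0.1]
tool m x -0.5200 y -0.1029 z 0.0248 wz 22.8 | t 30.75 q [ -4.  29. -44. 112.  27.  49. -51.] ori [180.   -0.  100.9] F [ 0.5  0.6 -2.5]
```

View pics/hole8.png

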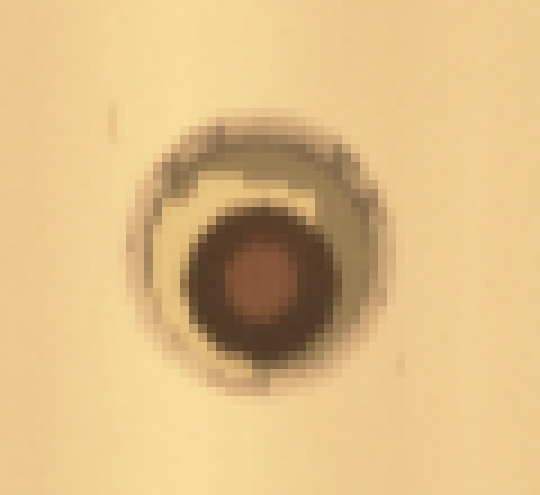

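Pin tip (262,280)/9 against hole (260,253)/9: about −1.4 mm in x. Lower.

Request:
apply_moves([
  {"x": -0.0014,"y": 0.0003,"z": 0.002,"wx": 0,"wy": 0,"wz": 0,"jaw": 5},
  {"x": -0.0014,"y": 0.0003,"z": 0.006,"wx": 0,"wy": 0,"wz": 0,"jaw": 5},
  {"x": -0.0014,"y": 0.0003,"z": 0.01,"wx": 0,"wy": 0,"wz": 0,"jaw": 5},
  {"x": -0.0014,"y": 0.0003,"z": 0.013,"wx": 0,"wy": 0,"wz": 0,"jaw": 5},
  {"x": -0.0014,"y": 0.0003,"z": 0.016,"wx": 0,"wy": 0,"wz": 0,"jaw": 5},
  {"x": -0.0014,"y": 0.0003,"z": 0.018,"wx": 0,"wy": 0,"wz": 0,"jaw": 5},
  {"x": -0.0014,"y": 0.0003,"z": 0.02,"wx": 0,"wy": 0,"wz": 0,"jaw": 5},
  {"x": -0.0014,"y": 0.0003,"z": 0.02,"wx": 0,"wy": 0,"wz": 0,"jaw": 5},
])

```text
time_s: 31.75
eef_pos: [437.6, 255.2, 83.3]
orientation: [-3.141, 0.0, 1.761]
ft_force: [-0.7, 0.3, -1.4]
opening: 0.193
gripper_force: 40.0
```

Request:
apply_moves([
  {"x": 0,"y": 0,"z": 0.0015,"wx": 0,"wy": 0,"wz": 0,"jaw": 5},
  {"x": 0,"y": 0,"z": 0.0025,"wx": 0,"wy": 0,"wz": 0,"jaw": 5},
  {"x": 0,"y": 0,"z": 0.0035,"wx": 0,"wy": 0,"wz": 0,"jaw": 5},
  {"x": 0,"y": 0,"z": 0.004,"wx": 0,"wy": 0,"wz": 0,"jaw": 5},
  {"x": 0,"y": 0,"z": 0.0045,"wx": 0,"wy": 0,"wz": 0,"jaw": 5},
  {"x": 0,"y": 0,"z": 0.0045,"wx": 0,"wy": 0,"wz": 0,"jaw": 5},
  {"x": 0,"y": 0,"z": 0.0045,"wx": 0,"wy": 0,"wz": 0,"jaw": 5},
  {"x": 0,"y": 0,"z": 0.0045,"wx": 0,"wy": 0,"wz": 0,"jaw": 5},
])

```text
time_s: 32.75
eef_pos: [437.6, 255.3, 78.9]
orientation: [3.142, 0.0, 1.761]
ft_force: [-0.1, 0.3, -1.9]
opening: 0.19
gripper_force: 40.0
```

Request:
apply_moves([
  {"x": 0,"y": 0,"z": 0.0005,"wx": 0,"wy": 0,"wz": 0,"jaw": 5},
  {"x": 0,"y": 0,"z": 0.0005,"wx": 0,"wy": 0,"wz": 0,"jaw": 5},
  {"x": 0,"y": 0,"z": 0.0005,"wx": 0,"wy": 0,"wz": 0,"jaw": 45},
  {"x": 0,"y": 0,"z": 0.0005,"wx": 0,"wy": 0,"wz": 0,"jaw": 45},
  {"x": 0,"y": 0,"z": 0.0005,"wx": 0,"wy": 0,"wz": 0,"jaw": 45},
  {"x": 0,"y": 0,"z": -0.02,"wx": 0,"wy": 0,"wz": 0,"jaw": 45},
  {"x": 0,"y": 0,"z": -0.06,"wx": 0,"wy": 0,"wz": 0,"jaw": 45},
  {"x": 0,"y": 0,"z": -0.11,"wx": 0,"wy": 0,"wz": 0,"jaw": 45},
])

```text
time_s: 33.75
eef_pos: [437.1, 254.8, 189.4]
orientation: [-3.14, 0.0, 1.761]
ft_force: [1.1, 0.4, 0.1]
opening: 0.453
gripper_force: 0.0
```

Run:
```python
from h import *
def chk(n,cx,cy,name):
    p,d,i=grab(n);C=cloud(i,d)
    r=C[(C[...,2]>66)&(C[...,2]<78)&(np.hypot(C[...,0]-cx,C[...,1]-cy)<105)]
    A=np.c_[r[:,:2]-[cx,cy],np.ones(len(r))];print(name,"plane",np.round(np.linalg.lstsq(A,r[:,2],rcond=None)[0],4),cv2.minAreaRect(r[:,:2].astype(np.float32)))
chk("wrist",437,254.5,"long")
chk("top",434.3,-274,"square(top)");rel(437,254,190,100.9)
p,d,i=grab("top");save("fin",p)
```

```text
long plane [-3.00000e-04 -1.00000e-04  7.38503e+01] ((435.3036804199219, 263.1770324707031), (76.13146209716797, 163.69659423828125), 10.910835266113281)
square(top) plane [ 1.30000e-03 -2.50000e-03  7.37813e+01] ((433.80853271484375, -274.58343505859375), (146.90444946289062, 102.40691375732422), 78.14718627929688)
tool m x -0.0031 y -0.0031 z 0.0036 wz 0.0 | t 33.85 q [  1.  23. -49. 106.  20.  59. -45.] ori [179.6  -0.2 100.9] F [ 0.2 -0.1 -0.2]
```

View pics/fin.png

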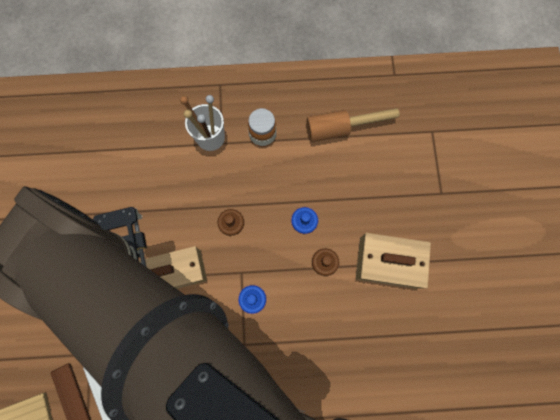

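Both covers lie flat at 73.8 mm with the pins through. The square crate shows closed at (395,260), the bystanders have not moved, and the arm is clear.

```bash
python3 -c "
from h import *
print(hand_in())"
```

```text
the job is handed in; nothing more can be done
None
```

The job is handed in: both casts were set down upright in their crates, both covers measured flat on the rims over their pins, and the mallet, pot and jar look unmoved; `hand_in()` returned no verdict, so I don't have the judged result.

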